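Tip a metal sample out of its holder and weigh it

ROBOT

A 6-joint arm with a two-finger parallel gripper is mounted at the origin on a cart in front of the work surface, level with it; the furniture and walls round the work are solid. World frame = base frame: x ahead of the robot, y to its left, z up, the work surface at z = 0. Lengths are in mm, angles in rad, forces in N, time in s.
With the tool pointing down it reaches from about 350 to 925 mm from the base axis. Payload 6.4 kg.
Tool frame: the origin (TCP) lies midway between the tips of the shut fingers; the grasp point (between the pads) lies 19 mm behind it; x points along the fingers, y is the direction in which the jaws open and shut, and the axes are right-handed (so a half turn about x gives the same grasp; the last joint's range is limited). The gripper opens to 94 mm and grips with 3 to 60 N. Pads are 16 mm wide; open, the fingers measure 119 mm over their backs; the gripper's body (75 mm by 177 mm) begins 78 mm behind the grasp point.
Start: joints at [1.158, 0.245, 1.558, -0, 1.339, -0.174], TCP at [153.745, 631.566, 205.455] pointing down, gripper open.
Joint ranges: [-3.13, 3.13], [-1.02, 2.26], [0.13, 2.54], [-0.95, 4.09], [0.21, 2.88], [-2.74, 2.74]. Speed limits (rad/s): [2.57, 2.57, 3.14, 3.14, 3.14, 3.14].

INTERFACE

Orientations are given as a 3x3 rotation matrix whose columns are the frame's x, y, z axes.
In Python, from cell import manip gives the robot as it stands.
- The arm moves only by the shell command python3 -m pendant 'ROWS'. ROWS is JSON, a list of rows, each a list of 5 numbers: the closure, from -1 (fully open) to 1 (shut), then the shift along the tool's x, y, z scaled (see below), then the turn about the tool's x scaled (see below). A call has 1 to 10 rows; each row shifts and turns the commanded pose from where the row before left it, along the tool's axes as they then stand; what a row does not reach is not made up. The controller multiplies each number of a shift by 0.04 m and each number of a turn by 5 degrees. A row lasts 1/10 s, in which the tool goes at most 50 mm and 8.59 degrees, less where a joint would pass 70% of its speed; a pose out of reach is approached as far as the arm can. A call with a number of a shift or a turn outside -1 to 1 is refused whole. A call with a gripper value outside its range is refused whole. The fingers move at their own pace and stop on an object; the grip force is fixed at half the most. Time passes only in rows, so rows that do not move let the fingers close. It gives the time, the measured TCP pose, the force and the opening at its end, in the units of the state.
- manip.read_state(): the state, without advancing time (a new reading comes with each control period).
- manip.camera(name): name is "scene" or "top" or "wrist"; returns (picture, depth): 384x512x3 uint8, red, green, blue; 384x512 float32, mm along the optical axis (not along the pixel's ray), 0 where there is no reading.
- manip.camera_params(name): a dict with "fov_y" (degrees; the focal length in pixels is half the picture's height over the tangent of half this angle, whatever the lens; pixels are square), "cx", "cy" (the principal point, pixels), "pose" (4x4, takes a point from camera to world coordinates). Camera axes: x right, y down, z forward; pixel columns grow to the right and rows downward; lengths in mm; the calibration is good to about 2 mm. A picture is of the moment at which its call begins: read the wrist's pose just before it. camera_params takes no time and is no camera call; for the wrist camera it gives the pose at the moment of the call.
- manip.close_job(): hands the job in, once; it reports no verdict.
The state is a dict: "clock": time; "joint_pos": joint angles; "joint_velocities": joint speeds; "joint_torque": joint torques, N m; "tool_pos": TCP position; "orientation": TCP orientation; "force": force on the tool from outside, world axes, zero at the start; "moment": the same for the moment, N m; "width": finger opening in mm.
Only numpy, scipy, OpenCV 4.12 (cv2) and the standard library are available. Lean on these libraries where they do the work, as an engineer would, in place of code of your own. Each camera call takes 0.05 s, during which the arm holds its last target.

TASK

The aluminium sample is to be weighed. It lies flush in its pocket of the sample holder: press down its end at the thumb scoop so that it tips up, take it by the raised end and set it down gently and flat in the middle of the balance pan, then let go. Leave the brass and copper samples lying in their pockets, and disturb nothing else on the bench.

Things in the scene. Friction and masses are not known exactly. Their poses are not given: they have to be found in the camera images.
- holder: dark blue-grey sample holder, a block 130 (x) x 170 (y) x 50 high, standing firm. Origin: centre of its underside; x points from the pockets' thumb-scoop ends (white dots, nearer the robot) to their far ends. Three equal pockets along x at y = -54, 0, +54, each from x = -50.25 to +50.25 and 33 wide, widened to a 45 wide thumb scoop from x = -50.25 to -20.5
- holder_top (a point): centre of the holder's top, axes as the holder. Under the far half of each pocket (x = 0.5 to 50.25) is a ledge 26 below the top; under the scoop half only a low floor 45.6 below it. A sample lies on the ledge, its top flush with the holder's, its centre at about x = 3.75: gaps 9 at the scoop end, 1.5 at the far end and sides
- middle_ledge (a point): middle of the ledge's edge in the middle pocket, over which samples tip (axes as the holder). A sample whose scoop end is pushed 9 to 13 down tips on by its own weight and stays so: 0.49 rad (28 deg) from level, scoop end on the low floor, far end about 19 above the holder's top. Samples are not held by springs or magnets
- aluminium_mid (a point): silver-grey aluminium sample block, 90 long x 30 wide x 26 high, lying flush in one of the three pockets of the holder. The point is its centre; x along its length (pointing to the end away from the thumb scoop), y across, z up through its top face. Mass about 190 g, bare metal
- brass_mid (a point): yellow brass sample block, 90 long x 30 wide x 26 high, lying flush in one of the three pockets of the holder. The point is its centre; x along its length (pointing to the end away from the thumb scoop), y across, z up through its top face. About 600 g
- copper_mid (a point): reddish copper sample block, 90 long x 30 wide x 26 high, lying flush in one of the three pockets of the holder. The point is its centre; x along its length (pointing to the end away from the thumb scoop), y across, z up through its top face. About 630 g
- pan (a point): centre of the top of the round steel pan, 116 across, of the beige electronic balance (203 x 173, pan top 61 above the bench; low keys at its robot-side edge). x away from the robot side of the balance, z up. The balance stands firm and the pan does not move
- mortar: white porcelain mortar, 118 across, 58 tall (mm); a bystander, origin at the centre of its underside
- timer: white bench timer, 66 x 62 x 18 (mm); a bystander, origin at the centre of its underside
- small_bottle: white plastic bottle with a blue cap, 54 across, 98 tall (mm); a bystander, origin at the centre of its underside
- tweezers: steel tweezers lying flat, 131 long (mm); a bystander, origin at the centre of its underside
- marker: blue and black felt marker, 137 long (mm); a bystander, origin at the centre of its underside
- petri: clear covered petri dish, 66 across, 15 tall (mm); a bystander, origin at the centre of its underside
There are look-alikes about, which are no part of the job. Of the things like the part that bears aluminium_mid, leave any that is blue; of the rest the smaller one is meant.

How it is judged (in metres and radians):
On the way, in this order (a step that is already met when the one before it is completed fails the run):
1. the aluminium sample is tipped up in its pocket: tilted by more than 0.35 rad with its centre still below the holder's top (angle between aluminium_mid's own z axis and vertical above 0.35 rad and z of aluminium_mid in the frame of holder between 0.02 and 0.047 m), for 0.2 s.
2. it is lifted clear of the holder (centre more than 90 mm above the holder's underside) (z of aluminium_mid in the frame of holder above 0.09 m), for 0.1 s.
At the end, for the whole second after the job is handed in: the aluminium sample lies released and at rest on the balance pan on its 90 x 30 face (within 0.08 rad of level), its centre within 20 mm of the pan's centre; the brass and copper samples lie level in their pockets (within 0.1 rad) and within 8 mm of where they were (horizontal distance between aluminium_mid and pan below 0.02 m and z of aluminium_mid in the frame of pan between 0.009 and 0.017 m and angle between the z axis of aluminium_mid and the z axis of pan, either way round below 0.08 rad and linear speed of aluminium below 0.01 m/s and angle between each of brass_mid, copper_mid's own z axis and vertical below 0.1 rad and distance of each of brass_mid, copper_mid from where it was at the start of the episode below 0.008 m); the robot touches nothing.
It fails at once if the aluminium sample is dropped or pressed on the balance with more than 30 N (contact force between aluminium and balance above 30 N).
It fails at once if the brass or the copper sample is tipped by more than 0.2 rad or moved by more than 15 mm (angle between any of brass_mid, copper_mid's own z axis and vertical above 0.2 rad or distance of any of brass_mid, copper_mid from where it was at the start of the episode above 0.015 m).
It fails at once if a bystander on the bench is moved by more than 30 mm (distance of any of mortar, timer, small_bottle, tweezers, marker, petri from where it was at the start of the episode above 0.03 m).
It also fails if it takes over 48 s, if anything falls off the work surface, if the arm or the gripper's body presses on something with over 40 N, if the wrist force passes 120 N, or if a joint passes its speed limit or range.

## Working session

There is one attempt and no reset: what is moved stays moved. The work goes in short steps, Python scripts to look and compute and a shell command to move; the robot and the scene stay as the last step left them, time stands still between calls to the robot, and variables do not carry over. Pictures are saved under pics/ and viewed, and the job is handed in when it is done.

```bash
ls; mkdir -p pics; python3 - <<'E'
from cell import manip
import cv2,numpy as np
s=manip.read_state();print(s)
for n in("scene","top","wrist"):
    p=manip.camera_params(n);print(n,p)
    im,d=manip.camera(n);cv2.imwrite(f"pics/{n}0.png",im[:,:,::-1]);np.savez(f"pics/{n}0.npz",im=im,d=d,pose=p["pose"],f=192/np.tan(np.radians(p["fov_y"]/2)),cx=p["cx"],cy=p["cy"])
E
```

```text
pics
{'clock': 0.0, 'joint_pos': array([ 1.15786941e+00,  2.45819786e-01,  1.55899641e+00, -4.61350886e-05,
        1.33872132e+00, -1.74118657e-01]), 'joint_velocities': array([-0.00041958,  0.00050495, -0.00026135,  0.00086222,  0.00034674,
        0.0006066 ]), 'joint_torque': array([-1.89880797e-03, -4.15842426e+01, -3.14601374e+01,  6.84174732e-02,
        3.33066168e-02, -1.35494283e-04]), 'tool_pos': array([153.52538522, 630.98457889, 204.3511883 ]), 'orientation': array([[-7.39335260e-04,  2.36533812e-01,  9.71622977e-01],
       [-1.79941944e-03,  9.71621355e-01, -2.36534786e-01],
       [-9.99998108e-01, -1.92323578e-03, -2.92730386e-04]]), 'force': array([ 0.15427508,  0.16347704, -0.01308453]), 'moment': array([0.05070658, 0.03456823, 0.05356799]), 'width': 93.7858158005116}
scene {'fov_y': 44.848871908983114, 'cx': 256.5050962309505, 'cy': 189.93847439964412, 'pose': array([[-7.65544310e-01, -3.37393279e-01,  5.47820851e-01,
        -5.30188250e+02],
       [-6.43097609e-01,  3.75910926e-01, -6.67170474e-01,
         1.38165008e+03],
       [ 1.91669903e-02, -8.63050840e
[... 304 characters left out ...]
3e+02],
       [-9.99636970e-01, -2.62900317e-02, -5.89604277e-03,
         3.12080663e+01],
       [ 7.80295522e-03, -7.30316492e-02, -9.97299099e-01,
         1.44217460e+03],
       [ 0.00000000e+00,  0.00000000e+00,  0.00000000e+00,
         1.00000000e+00]])}
wrist {'fov_y': 63.84303111116829, 'cx': 260.66043388937203, 'cy': 192.1622438931155, 'pose': array([[ 2.35831731e-01,  9.32856382e-01,  2.72327680e-01,
         7.42298948e+01],
       [ 9.71790219e-01, -2.25609720e-01, -6.87315437e-02,
         6.50865193e+02],
       [-2.67688746e-03,  2.80854455e-01, -9.59746638e-01,
         3.82808096e+02],
       [ 0.00000000e+00,  0.00000000e+00,  0.00000000e+00,
         1.00000000e+00]])}
```

View pics/scene0.png

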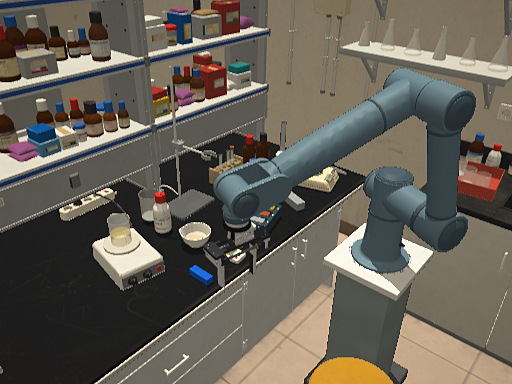

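View pics/top0.png

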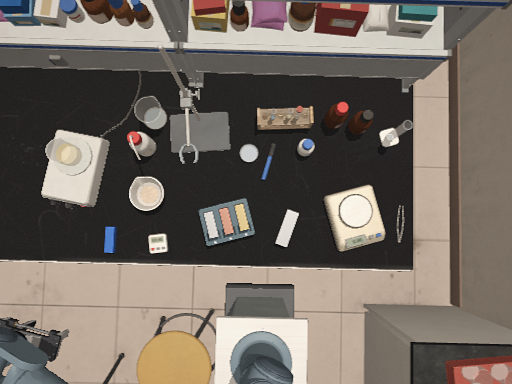

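View pics/wrist0.png

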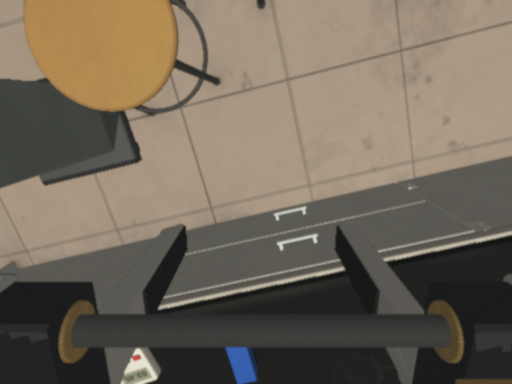

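```bash
cat > h.py <<'E'
import numpy as np,cv2
def load(n):
    z=np.load(f"pics/{n}.npz");return z
def px(z,u,v,d=None):
    d=float(np.median(z['d'][int(v)-1:int(v)+2,int(u)-1:int(u)+2])) if d is None else d
    p=np.array([(u-z['cx'])/z['f']*d,(v-z['cy'])/z['f']*d,d,1]);return (z['pose']@p)[:3]
def onplane(z,u,v,h):
    r=z['pose'][:3,:3]@np.array([(u-z['cx'])/z['f'],(v-z['cy'])/z['f'],1]);o=z['pose'][:3,3]
    return o+r*(h-o[2])/r[2]
def proj(z,P):
    q=np.linalg.inv(z['pose'])@np.append(P,1);return q[:2]/q[2]*z['f']+np.array([z['cx'],z['cy']])
E
python3 - <<'E'
from h import *
z=load("top0");im=z['im'][:,:,::-1]
a=cv2.resize(im[185:260,190:310],None,fx=6,fy=6,interpolation=cv2.INTER_CUBIC);cv2.imwrite("pics/tz1.png",a)
a=cv2.resize(im[175:260,315:415],None,fx=6,fy=6,interpolation=cv2.INTER_CUBIC);cv2.imwrite("pics/tz2.png",a)
for u,v in[(210,223),(227,220),(242,217),(355,210),(287,228),(204,240),(219,240),(320,230)]:print(u,v,px(z,u,v).round(1))
# masks
E
```

```text
210 223 [478.5 187.6  51.5]
227 220 [490.2 130.   51.6]
242 217 [501.8  79.1  51.8]
355 210 [ 535.4 -305.5   59.7]
287 228 [468.3 -76.8  34.3]
204 240 [418.6 212.1   3. ]
219 240 [421.5 155.2  50. ]
320 230 [ 464.2 -196.8   -1.4]
```

```bash
python3 - <<'E'
from h import *
z=load("top0")
H,W=z['d'].shape
u,v=np.meshgrid(np.arange(W),np.arange(H))
d=z['d'];P=np.stack([(u-z['cx'])/z['f']*d,(v-z['cy'])/z['f']*d,d,np.ones_like(d)],-1)@z['pose'].T
for name,(u0,u1,v0,v1),lo,hi in[("holder",(192,262,190,255),40,60),("pan",(330,378,185,240),54,75),("whiteblk",(268,306,200,252),8,60)]:
    m=np.zeros((H,W),bool);m[v0:v1,u0:u1]=1;m&=(P[...,2]>lo)&(P[...,2]<hi)
    q=P[m];print(name,m.sum(),np.median(q[:,2]));r=cv2.minAreaRect(q[:,:2].astype(np.float32));print(r, q[:,:2].mean(0))
E
```

```text
holder 1666 49.81886074995805
((484.82275390625, 133.9456787109375), (129.8082275390625, 169.81512451171875), 15.87109375) [487.95887086 135.01579706]
pan 992 59.52380782844898
((514.4862060546875, -304.84228515625), (171.4090576171875, 147.31353759765625), 16.026742935180664) [ 530.43197607 -305.6982968 ]
whiteblk 464 36.02106059989444
((477.7987060546875, -72.89807891845703), (181.22837829589844, 80.20166015625), 3.545408010482788) [469.11812297 -73.21184885]
```

View pics/tz1.png

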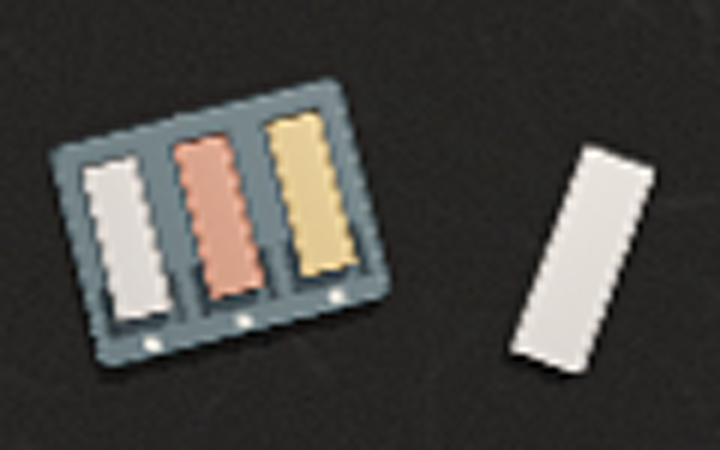

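View pics/tz2.png

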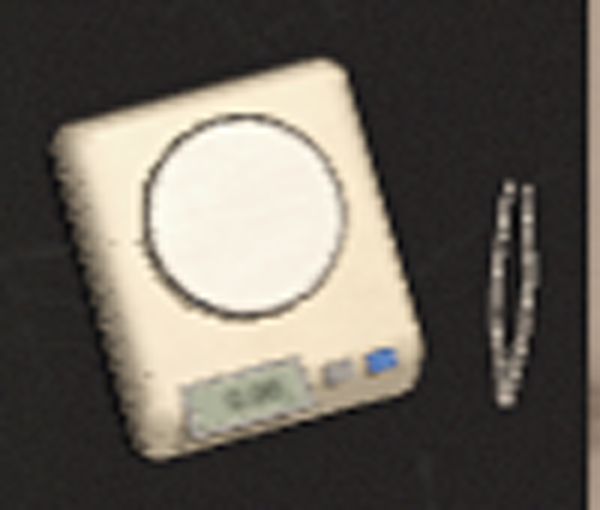

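```bash
cat >> h.py <<'E'
HC=np.array([484.8,133.9]);HY=np.radians(15.87)
def hw(x,y,z=0):
    c,s=np.cos(HY),np.sin(HY);return np.array([HC[0]+c*x-s*y,HC[1]+s*x+c*y,z])
def to(target):
    from cell import manip
    s=manip.read_state();R=s['orientation'];d=R.T@(np.asarray(target)-s['tool_pos'])
    print('t',round(float(s['clock']),2),'tcp',s['tool_pos'].round(1),'F',s['force'].round(1),'w',round(float(s['width']),1),'yaw',np.degrees(np.arctan2(R[1,1],R[0,1])).round(2));print('target',np.round(target,1),'tool d',d.round(1),'units',(d/40).round(3))
E
python3 - <<'E'
from h import *
z=load("top0")
print('pan',onplane(z,355.3,210.7,61))
for u,v in[(151,343),(245,320),(336,297)]:
    uu=u/6+190-.4;vv=v/6+185-.4;print('dot',onplane(z,uu,vv,50))
for y in(54,0,-54):print(hw(-57,y))
E
python3 -m pendant '[[0,0,0,0,-1],[0.2,0,0,0,-1],[0.5,0,0,0,-1],[0.8,0,0,0,-1],[1,0,0,0,-1],[1,0,0,0,-0.9]]'; python3 -c "
from h import *
to(hw(-34,54,150))"
```

```text
pan [ 533.02339907 -306.27619589   61.        ]
dot [415.19746693 169.40290996  50.        ]
dot [429.54827573 116.50371188  50.        ]
dot [443.88361657  65.20516446  50.        ]
[415.20597333 170.25479958   0.        ]
[429.97257652 118.31302997   0.        ]
[444.73917971  66.37126036   0.        ]
clock: 0.75
tool_pos: [153.6, 631.3, 205.0]
orientation: [[-0.0, -0.276, 0.961], [-0.001, 0.961, 0.276], [-1.0, -0.001, -0.001]]
force: [-0.3, -0.1, -0.1]
width: 49.7
t 0.75 tcp [153.6 631.3 205. ] F [-0.3 -0.1 -0.1] w 49.7 yaw 106.01
target [437.3 176.5 150. ] tool d [  55.2 -515.3  147.3] units [  1.381 -12.884   3.681]
```

```bash
python3 -m pendant '[[1,0,-0.95,0.28,0],[1,0,-0.95,0.28,0],[1,0,-0.95,0.28,0],[1,0,-0.95,0.28,0],[1,0,-0.95,0.28,0],[1,0,-0.95,0.28,0],[1,0,-0.95,0.28,0],[1,0,-0.95,0.28,0],[1,0,-0.95,0.28,0],[1,0,-0.95,0.28,0]]'; python3 -c "
from h import *
to(hw(-34,54,150))"
```

```text
clock: 1.75
tool_pos: [365.5, 295.0, 205.3]
orientation: [[0.0, -0.273, 0.962], [0.0, 0.962, 0.273], [-1.0, 0.0, 0.0]]
force: [0.4, 0.1, -0.1]
width: 0.4
t 1.75 tcp [365.5 295.  205.3] F [ 0.4  0.1 -0.1] w 0.4 yaw 105.83
target [437.3 176.5 150. ] tool d [  55.3 -133.6   36.8] units [ 1.383 -3.339  0.92 ]
```

```bash
python3 -m pendant '[[1,0,-0.9,0.25,0],[1,0,-0.9,0.25,0],[1,0,-0.9,0.25,0],[1,0.3,-0.45,0.1,0],[1,0,0,0,0],[1,0,0,0,0]]'; python3 - <<'E'
from h import *
from cell import manip
to(hw(-34,54,150))
p=manip.camera_params("wrist");im,d=manip.camera("wrist")
cv2.imwrite("pics/w1.png",im[:,:,::-1]);np.savez("pics/w1.npz",im=im,d=d,pose=p["pose"],f=192/np.tan(np.radians(p["fov_y"]/2)),cx=p["cx"],cy=p["cy"])
E
```

```text
clock: 2.35
tool_pos: [431.7, 184.6, 193.2]
orientation: [[-0.001, -0.272, 0.962], [0.0, 0.962, 0.272], [-1.0, 0.001, -0.001]]
force: [-0.2, 0.4, 0.3]
width: 0.4
t 2.35 tcp [431.7 184.6 193.2] F [-0.2  0.4  0.3] w 0.4 yaw 105.78
target [437.3 176.5 150. ] tool d [43.1 -9.3  3.3] units [ 1.079 -0.233  0.082]
```

View pics/w1.png

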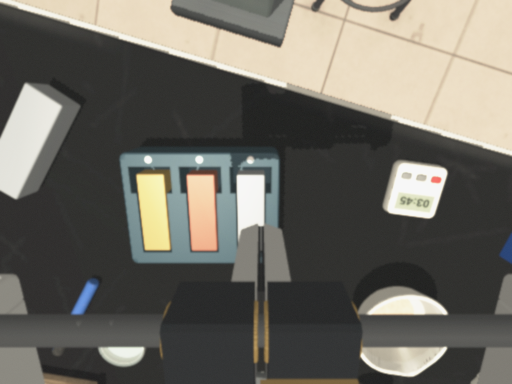

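```bash
python3 - <<'E'
from h import *
z=load("w1")
R=np.array([[np.cos(HY),np.sin(HY)],[-np.sin(HY),np.cos(HY)]])
f=lambda u,v:(R@(onplane(z,u,v,50)[:2]-HC)).round(1)
for n,u,v in[("dotB",148,160),("dotC",199,160),("dotA",250,160),("alL",238,174),("alR",264.5,174),("hTL",121,154),("hTR",278,154),("cuTL",188,173),("cuTR",214,173),("cuBL",191,252),("cuBR",218,252),("brTL",137,172),("brBR",171,251),("hBL",132,263)]:print(n,f(u,v))
a=cv2.resize(z['im'][140:270,110:290,::-1],None,fx=4,fy=4,interpolation=cv2.INTER_CUBIC);cv2.imwrite("pics/w1z.png",a)
E
```

```text
dotB [-60.5 -55.7]
dotC [-60.5  -1.9]
dotA [-60.4  51.9]
alL [-45.3  38.9]
alR [-45.3  67.2]
hTL [-66.9 -83.3]
hTR [-66.8  81.3]
cuTL [-46.5 -14.4]
cuTR [-46.4  13.3]
cuBL [ 46.6 -17.2]
cuBR [46.6 13.9]
brTL [-47.6 -68.7]
brBR [ 45.3 -40.1]
hBL [ 60.7 -86.8]
```

View pics/w1z.png

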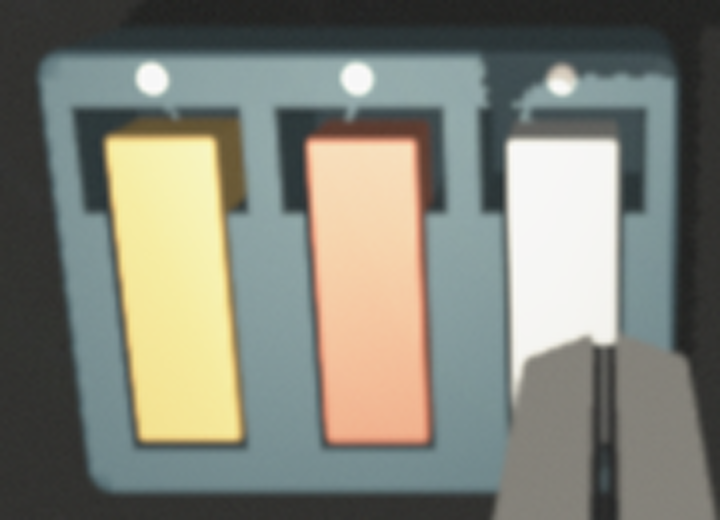

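```bash
sed -i 's/^HC=.*/HC=np.array([483.7,132.3]);HY=np.radians(15.87)/' h.py; python3 -c "
from h import *
to(hw(-33,54,60))"
```

```text
t 2.4 tcp [431.8 185.1 193.5] F [-0.2 -0.6  0.2] w 0.5 yaw 105.85
target [437.2 175.2  60. ] tool d [133.5 -11.    2.6] units [ 3.338 -0.276  0.064]
```

```bash
python3 -m pendant '[[1,0.7,-0.28,0.06,0],[1,0.9,0,0,0],[1,0.9,0,0,0],[1,0.7,0,0,0],[1,0.1,0,0,0],[1,0,0,0,0]]'; python3 -c "
from h import *
to(hw(-33,54,50))"
```

```text
clock: 3.0
tool_pos: [437.1, 175.2, 61.6]
orientation: [[-0.001, -0.274, 0.962], [-0.0, 0.962, 0.274], [-1.0, 0.0, -0.001]]
force: [-0.0, 0.7, -0.1]
width: 0.1
t 3.0 tcp [437.1 175.2  61.6] F [-0.   0.7 -0.1] w 0.1 yaw 105.9
target [437.2 175.2  50. ] tool d [11.6 -0.   0.1] units [ 0.29  -0.001  0.003]
```

```bash
python3 -m pendant '[[1,0.15,0,0,0],[1,0.1,0,0,0],[1,0.05,0,0,0]]';python3 -m pendant '[[1,0.05,0,0,0],[1,0.05,0,0,0]]'
```

```text
clock: 3.3
tool_pos: [438.1, 174.6, 50.1]
orientation: [[0.001, -0.273, 0.962], [0.0, 0.962, 0.273], [-1.0, -0.0, 0.001]]
force: [-0.9, -0.2, 1.1]
width: 0.5
clock: 3.5
tool_pos: [435.8, 174.0, 45.4]
orientation: [[-0.005, -0.273, 0.962], [-0.001, 0.962, 0.273], [-1.0, 0.0, -0.005]]
force: [-9.0, -3.2, 8.6]
width: 0.6
```

```bash
python3 -m pendant '[[1,0.05,0,0,0],[1,0.03,0,0,0]]';python3 -m pendant '[[1,0,0,0,0],[1,0,0,0,0]]'; python3 - <<'E'
from h import *
from cell import manip
to(hw(-33,54,42))
p=manip.camera_params("wrist");im,d=manip.camera("wrist")
cv2.imwrite("pics/w2.png",cv2.resize(im[:,:,::-1],(800,600)));np.savez("pics/w2.npz",im=im,d=d,pose=p["pose"],f=192/np.tan(np.radians(p["fov_y"]/2)),cx=p["cx"],cy=p["cy"])
E
```

```text
clock: 3.7
tool_pos: [433.0, 173.4, 41.0]
orientation: [[-0.012, -0.273, 0.962], [-0.003, 0.962, 0.273], [-1.0, 0.0, -0.012]]
force: [-12.8, -4.6, 8.4]
width: 0.5
clock: 3.9
tool_pos: [432.8, 173.3, 40.7]
orientation: [[-0.012, -0.273, 0.962], [-0.003, 0.962, 0.273], [-1.0, 0.0, -0.012]]
force: [-11.5, -5.0, 8.2]
width: 0.3
t 3.9 tcp [432.8 173.3  40.7] F [-11.5  -5.    8.2] w 0.3 yaw 105.86
target [437.2 175.2  42. ] tool d [-1.3  0.6  4.7] units [-0.033  0.015  0.119]
```

View pics/w2.png

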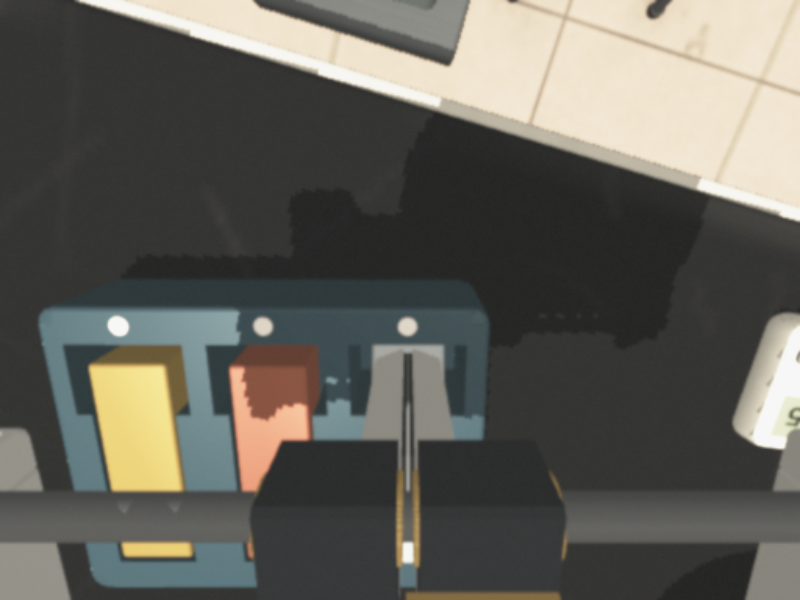

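```bash
python3 -m pendant '[[1,-0.3,0,0,0],[1,-0.7,0,0,0],[1,-0.9,0,0,0],[1,-0.9,0,0,0],[0.5,-0.8,0,0,0],[0.1,-0.4,0,0,0],[0.1,0,0,0,0]]'; python3 - <<'E'
from h import *
from cell import manip
to(hw(26,54,52))
for n in("wrist","top"):
    p=manip.camera_params(n);im,d=manip.camera(n)
    np.savez(f"pics/{n}3.npz",im=im,d=d,pose=p["pose"],f=192/np.tan(np.radians(p["fov_y"]/2)),cx=p["cx"],cy=p["cy"])
    cv2.imwrite(f"pics/{n}3.png",cv2.resize(im[:,:,::-1],(800,600)))
E
```

```text
clock: 4.65
tool_pos: [439.9, 174.8, 206.0]
orientation: [[0.008, -0.273, 0.962], [0.001, 0.962, 0.273], [-1.0, -0.001, 0.008]]
force: [-0.3, -0.0, 1.2]
width: 21.0
t 4.65 tcp [439.9 174.8 206. ] F [-0.3 -0.   1.2] w 21.0 yaw 105.82
target [493.9 191.4  52. ] tool d [154.5   1.4  55.3] units [3.862 0.035 1.382]
```

View pics/wrist3.png

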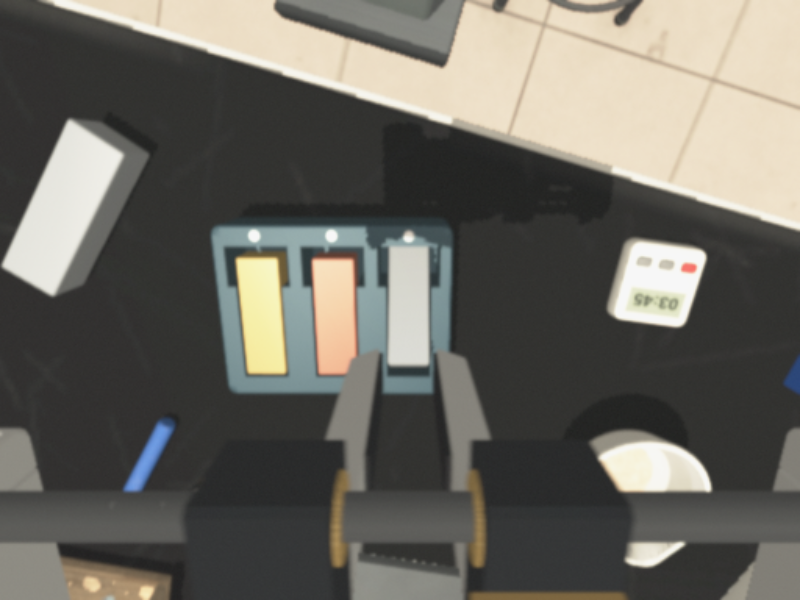

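View pics/top3.png

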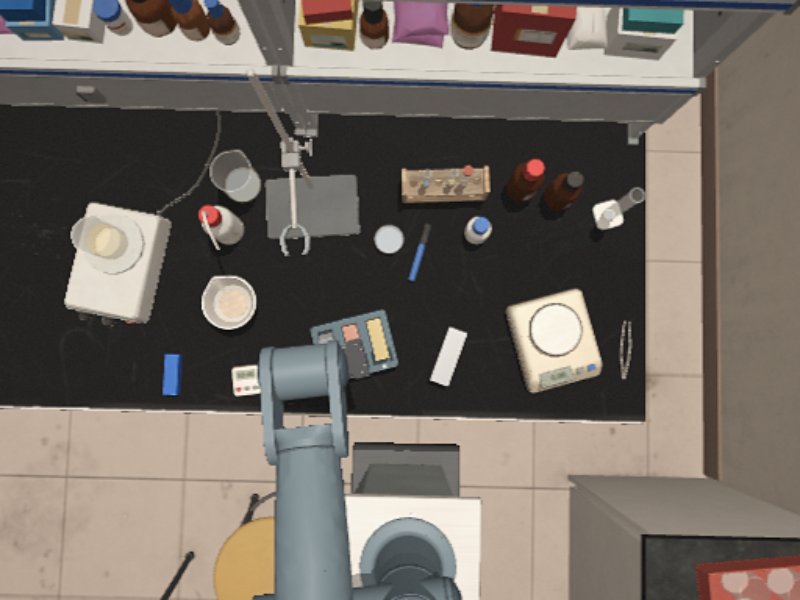

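```bash
python3 - <<'E'
from h import *
z=load("wrist3")
R=np.array([[np.cos(HY),np.sin(HY)],[-np.sin(HY),np.cos(HY)]])
def h(u,v,d=None):
    p=px(z,u,v,d);q=R@(p[:2]-HC);return np.array([q[0],q[1],p[2]])
for v in range(150,244,4):print(v,z['d'][v,262].round(1),h(262,v).round(1), h(250,v).round(1), h(272,v).round(1))
print('top surf',h(232,200),h(285,200),h(184,150))
E
```

```text
150 335.3 [-60.9  53.9  49.4] [-60.8  40.8  48.7] [-60.9  64.8  49. ]
154 337.2 [-56.5  53.9  49.1] [-56.6  40.8  49.5] [-56.5  64.8  49.3]
158 337.2 [-52.   53.9  48.5] [-52.   40.7  48.8] [-52.1  64.9  49. ]
162 358.5 [-43.8  53.9  29.7] [-43.9  40.   30.1] [-43.8  65.6  29.9]
166 357.6 [-39.5  53.9  32. ] [-39.5  40.   31.9] [-39.5  65.6  32. ]
170 357.4 [-35.3  53.9  34.1] [-35.2  40.   34. ] [-35.4  65.5  34.6]
174 355.5 [-31.2  53.9  36.9] [-31.   40.1  36.4] [-31.1  65.5  36.7]
178 355.0 [-26.9  53.9  38.9] [-26.9  40.1  38.9] [-26.9  65.5  38.8]
182 355.1 [-22.7  53.9  41.1] [-22.7  40.1  40.9] [-22.8  65.4  41.3]
186 353.4 [-18.5  53.9  43.1] [-18.5  40.2  43.2] [-18.5  65.4  43. ]
190 351.2 [-14.5  53.9  45.7] [-14.4  40.2  45.3] [-14.3  65.4  45.1]
194 352.2 [-10.3  53.9  47.7] [-10.1  40.2  47.1] [-10.2  65.3  47.3]
198 350.4 [-6.1 53.9 49.4] [-6.2 40.3 49.7] [-5.9 65.3 48.8]
202 350.2 [-1.9 53.9 51.4] [-2.1 40.3 51.8] [-2.2 65.3 52.1]
206 348.7 [ 1.9 53.9 54.2] [ 1.9 40.3 54.1] [ 1.9 65.2 54.2]
210 347.9 [ 6.  53.9 56.2] [ 6.3 40.3 55.4] [ 6.1 65.2 55.7]
214 346.5 [10.1 53.9 58. ] [ 9.9 40.4 58.6] [10.1 65.2 57.9]
218 347.3 [14.  53.9 60.3] [14.3 40.4 59.7] [14.  65.2 60.4]
222 345.7 [18.  53.9 62.3] [18.1 40.5 62.1] [17.9 65.1 62.6]
226 344.5 [22.1 53.9 64.2] [21.9 40.5 64.6] [22.1 65.1 64.1]
230 344.5 [26.1 53.9 66.2] [26.2 40.5 66. ] [26.  65.1 66.3]
234 356.1 [34.9 53.9 57.4] [34.6 40.1 58.3] [34.7 65.5 57.9]
238 375.9 [48.2 54.  39.8] [48.7 39.3 39. ] [48.3 66.2 39.6]
242 368.2 [49.3 54.  48.6] [49.6 39.6 48.1] [49.3 65.9 48.7]
top surf [-3.63933328 19.66762789 49.31800989] [-3.54699209 80.21426482 48.97125286] [-60.87618835 -31.10888279  49.08565458]
```

```bash
python3 -m pendant '[[0.05,0.2,0.03,0.7,0],[0.05,0.8,0,0.58,0],[0.05,0.8,0,0,0],[0.05,0.8,0,0,0],[0.05,0.5,0,0,0],[0.05,0,0,0,0]]'; python3 -c "
from h import *
to(hw(22,53.8,52))"
```

```text
clock: 5.35
tool_pos: [482.5, 188.8, 73.3]
orientation: [[-0.01, -0.272, 0.962], [-0.001, 0.962, 0.272], [-1.0, 0.001, -0.01]]
force: [-1.0, 0.3, -0.5]
width: 44.7
t 5.35 tcp [482.5 188.8  73.3] F [-1.   0.3 -0.5] w 44.7 yaw 105.8
target [490.1 190.1  52. ] tool d [21.2 -0.9  7.9] units [ 0.529 -0.023  0.198]
```

```bash
python3 -m pendant '[[0.05,0,-0.02,0.2,0],[0.05,0.3,0,0,0],[0.05,0.15,0,0,0],[0.05,0,0,0,0]]'; python3 -c "
from h import *
to(hw(22,53.8,52))"
```

```text
clock: 5.75
tool_pos: [493.8, 190.8, 59.5]
orientation: [[-0.001, -0.273, 0.962], [-0.0, 0.962, 0.273], [-1.0, 0.0, -0.001]]
force: [-0.5, 0.2, 0.4]
width: 44.7
t 5.75 tcp [493.8 190.8  59.5] F [-0.5  0.2  0.4] w 44.7 yaw 105.82
target [490.1 190.1  52. ] tool d [ 7.5  0.2 -3.7] units [ 0.187  0.006 -0.092]
```

```bash
python3 -m pendant '[[0.05,0.1,0,-0.09,0],[0.05,0.06,0,0,0],[0.05,0,0,0,0],[0.05,0,0,0,0]]'; python3 -c "
from h import *
to(hw(22,53.8,52))"
```

```text
clock: 6.15
tool_pos: [490.9, 190.0, 54.0]
orientation: [[0.0, -0.273, 0.962], [0.0, 0.962, 0.273], [-1.0, -0.0, 0.0]]
force: [-0.0, 0.0, -0.5]
width: 44.5
t 6.15 tcp [490.9 190.   54. ] F [-0.   0.  -0.5] w 44.5 yaw 105.82
target [490.1 190.1  52. ] tool d [ 2.   0.3 -0.7] units [ 0.05   0.008 -0.018]
```

```bash
python3 -m pendant '[[0.05,0.05,0.01,-0.02,0],[1,0,0,0,0],[1,0,0,0,0],[1,0,0,0,0],[1,0,0,0,0],[1,0,0,0,0]]'; python3 -m pendant '[[1,-0.1,0,0,0],[1,-0.2,0,0,0],[1,-0.2,0,0,0],[1,0,0,0,0]]'; python3 - <<'E'
from h import *
from cell import manip
to(hw(22,53.8,52))
for n in("wrist","scene"):
    p=manip.camera_params(n);im,d=manip.camera(n)
    np.savez(f"pics/{n}4.npz",im=im,d=d,pose=p["pose"],f=192/np.tan(np.radians(p["fov_y"]/2)),cx=p["cx"],cy=p["cy"])
    cv2.imwrite(f"pics/{n}4.png",cv2.resize(im[:,:,::-1],(800,600)))
im=np.load("pics/scene4.npz")['im'][:,:,::-1];cv2.imwrite("pics/s4z.png",cv2.resize(im[200:320,180:340],None,fx=5,fy=5))
E
```

```text
clock: 6.75
tool_pos: [490.0, 190.1, 51.9]
orientation: [[-0.0, -0.273, 0.962], [0.0, 0.962, 0.273], [-1.0, 0.0, -0.0]]
force: [-0.3, -0.2, -0.1]
width: 29.7
clock: 7.15
tool_pos: [491.3, 190.3, 73.6]
orientation: [[0.003, -0.273, 0.962], [0.0, 0.962, 0.273], [-1.0, -0.0, 0.003]]
force: [0.5, -0.6, -2.2]
width: 29.4
t 7.15 tcp [491.3 190.3  73.6] F [ 0.5 -0.6 -2.2] w 29.4 yaw 105.82
target [490.1 190.1  52. ] tool d [21.6  0.1 -1.2] units [ 0.54   0.001 -0.03 ]
```

View pics/wrist4.png

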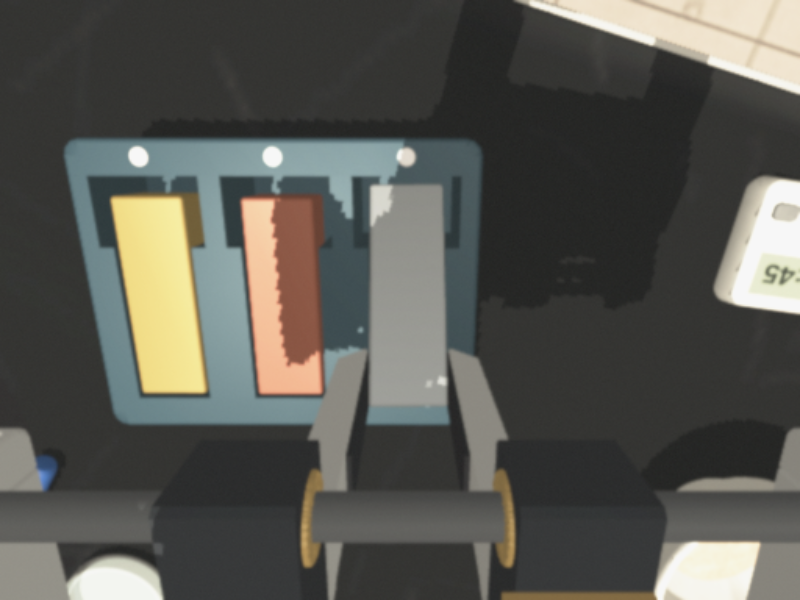

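View pics/s4z.png

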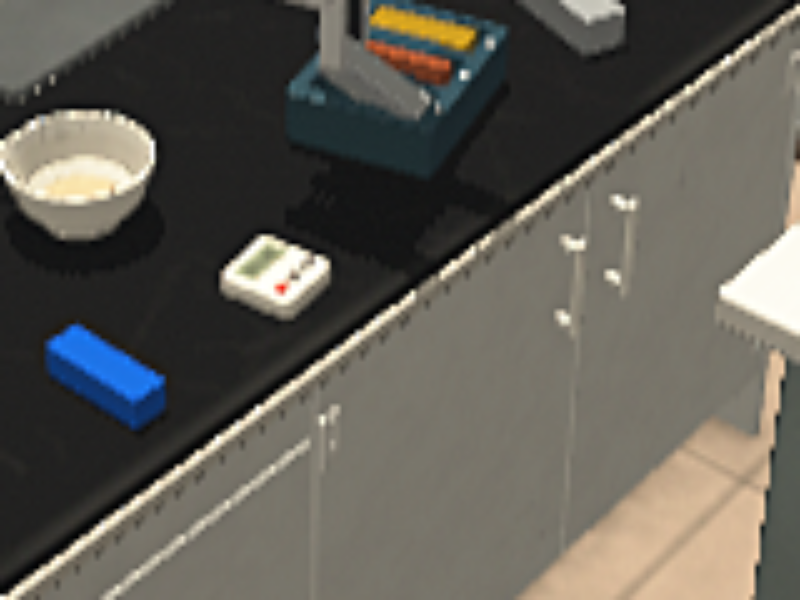

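```bash
python3 -m pendant '[[1,-0.3,0,0,0],[1,-0.5,0,0,0],[1,-0.6,0,0,0],[1,-0.6,0,0,0],[1,-0.5,0,0,0],[1,-0.2,0,0,0],[1,0,0,0,0]]'; python3 - <<'E'
from h import *
from cell import manip
to(hw(22,53.8,52))
for n in("wrist",):
    s=manip.read_state();p=manip.camera_params(n);im,d=manip.camera(n)
    np.savez(f"pics/{n}5.npz",im=im,d=d,pose=p["pose"],f=192/np.tan(np.radians(p["fov_y"]/2)),cx=p["cx"],cy=p["cy"],R=s['orientation'],t=s['tool_pos'])
    cv2.imwrite(f"pics/{n}5.png",cv2.resize(im[:,:,::-1],(800,600)))
z=load("wrist5")
for v in range(100,270,8):
    P=px(z,262,v);print(v,(z['R'].T@(P-z['t'])).round(1))
E
```

```text
clock: 7.95
tool_pos: [490.7, 190.2, 181.3]
orientation: [[0.003, -0.273, 0.962], [0.0, 0.962, 0.273], [-1.0, -0.0, 0.003]]
force: [0.6, 0.2, -2.5]
width: 30.2
t 7.95 tcp [490.7 190.2 181.3] F [ 0.6  0.2 -2.5] w 30.2 yaw 105.82
target [490.1 190.1  52. ] tool d [129.3   0.   -1. ] units [ 3.232e+00  1.000e-03 -2.400e-02]
100 [131.4   1.  -83.6]
108 [132.2   1.  -76.2]
116 [178.    1.2 -66.7]
124 [ 23.6   0.7 -68.2]
132 [ 21.2   0.7 -63.4]
140 [ 18.3   0.7 -58.7]
148 [ 15.9   0.7 -53.9]
156 [ 13.6   0.7 -49.2]
164 [ 11.    0.7 -44.7]
172 [  8.7   0.7 -40.1]
180 [  6.1   0.7 -35.6]
188 [  4.4   0.7 -31. ]
196 [  1.7   0.7 -26.6]
204 [ -1.    0.7 -22.4]
212 [ -2.6   0.7 -17.8]
220 [ -5.4   0.7 -13.8]
228 [-7.7  0.7 -9.6]
236 [-9.4  0.7 -5.1]
244 [-12.1   0.7  -1.2]
252 [-13.8   0.7   3.1]
260 [-15.2   0.7   7.6]
268 [182.7   1.6 127.8]
```

View pics/wrist5.png

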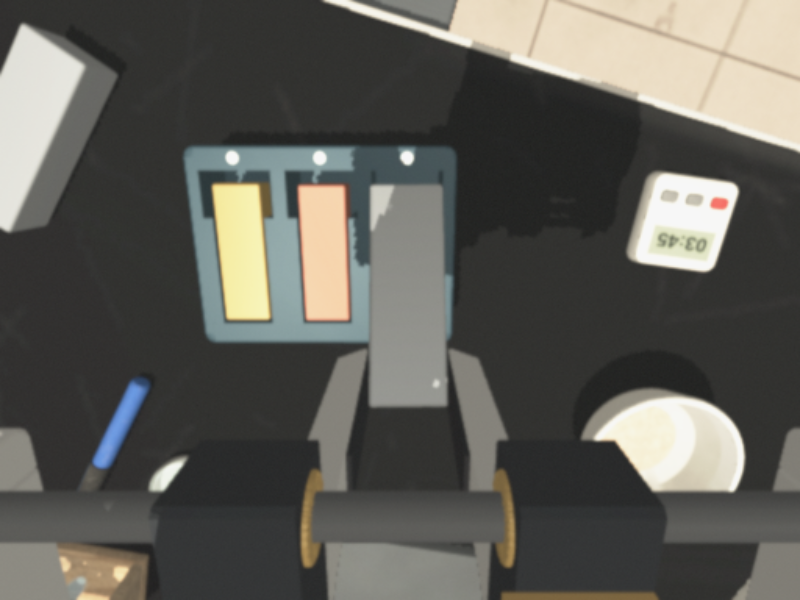

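```bash
python3 -m pendant '[[1,0,-0.3,0,0],[1,0,-0.6,-0.1,0],[1,0,-0.8,-0.13,0],[1,0,-0.8,-0.13,0],[1,0,-0.8,-0.13,0],[1,0,-0.8,-0.13,0],[1,0,-0.8,-0.13,0],[1,0,-0.8,-0.13,0],[1,0,-0.8,-0.13,0],[1,0,-0.8,-0.13,0]]'; python3 -c "
from h import *
to((563.8,-297.6,170))
from cell import manip
print(manip.read_state()['joint_pos'].round(2))"
```

```text
clock: 9.0
tool_pos: [524.7, -105.1, 178.3]
orientation: [[-0.002, -0.272, 0.962], [0.001, 0.962, 0.272], [-1.0, 0.002, -0.002]]
force: [-0.1, -0.3, -1.2]
width: 29.7
t 9.0 tcp [ 524.7 -105.1  178.3] F [-0.1 -0.3 -1.2] w 29.7 yaw 105.79
target [ 563.8 -297.6  170. ] tool d [   8.  -195.9  -14.8] units [ 0.201 -4.897 -0.369]
[-0.41  0.    1.87 -0.    1.27 -2.26]
```

```bash
python3 -m pendant '[[1,0.05,-0.8,-0.07,0],[1,0.05,-0.8,-0.07,0],[1,0.05,-0.8,-0.07,0],[1,0.05,-0.8,-0.07,0],[1,0,-0.7,-0.05,0],[1,0,-0.5,0,0],[1,0,-0.2,0,0],[1,0,0,0,0],[1,0,0,0,0]]'; python3 - <<'E'
from h import *
from cell import manip
to((563.8,-297.6,170))
n="wrist"
s=manip.read_state();p=manip.camera_params(n);im,d=manip.camera(n)
print(s['joint_pos'].round(2))
np.savez(f"pics/{n}6.npz",im=im,d=d,pose=p["pose"],f=192/np.tan(np.radians(p["fov_y"]/2)),cx=p["cx"],cy=p["cy"],R=s['orientation'],t=s['tool_pos'])
cv2.imwrite(f"pics/{n}6.png",cv2.resize(im[:,:,::-1],(800,600)))
z=load("wrist6")
for v in range(116,270,12):
    P=px(z,262,v);print(v,(z['R'].T@(P-z['t'])).round(1))
E
```

```text
clock: 9.9
tool_pos: [562.6, -283.2, 171.0]
orientation: [[-0.001, -0.273, 0.962], [0.001, 0.962, 0.273], [-1.0, 0.002, -0.001]]
force: [-0.1, -0.3, -2.3]
width: 29.9
t 9.9 tcp [ 562.6 -283.2  171. ] F [-0.1 -0.3 -2.3] w 29.9 yaw 105.83
target [ 563.8 -297.6  170. ] tool d [  1.  -14.2  -2.8] units [ 0.025 -0.356 -0.07 ]
[-0.65  0.23  1.64  0.    1.27 -2.49]
116 [111.9   1.  -69.5]
128 [ 22.4   0.7 -65.8]
140 [ 18.4   0.7 -58.6]
152 [ 14.8   0.7 -51.6]
164 [ 11.1   0.7 -44.7]
176 [  7.4   0.7 -37.9]
188 [  4.2   0.7 -31. ]
200 [  0.8   0.7 -24.4]
212 [ -3.1   0.7 -18. ]
224 [ -6.    0.7 -11.4]
236 [-9.2  0.7 -5. ]
248 [-13.2   0.7   0.8]
260 [-14.9   0.7   7.8]
```

View pics/wrist6.png

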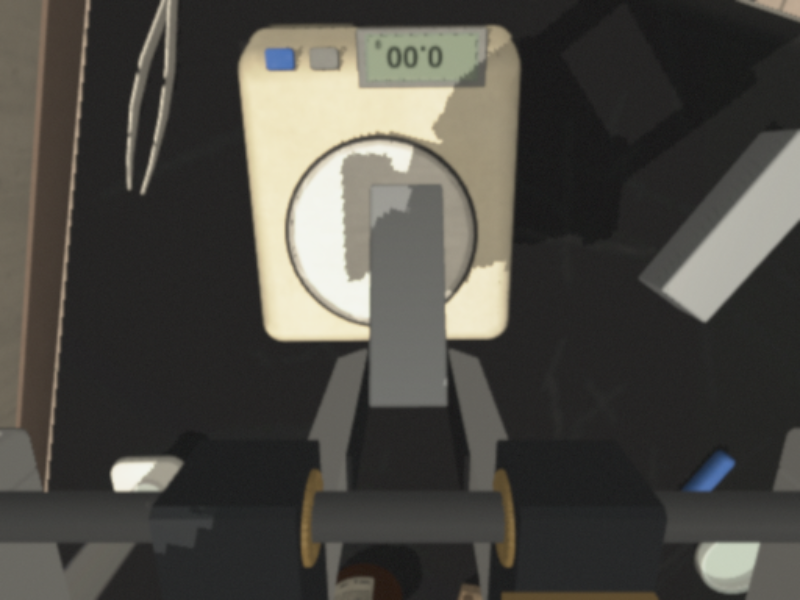

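```bash
python3 - <<'E'
from h import *
z=load("wrist6")
f=lambda u,v:onplane(z,u/1.5625,v/1.5625,61)
L,R,T,B=f(287,230),f(477,230),f(381.5,135),f(381.5,326)
print(np.linalg.norm(L-R),np.linalg.norm(T-B),(L+R)/2,(T+B)/2)
print(px(z,215,140))
E
```

```text
113.67898881544772 114.61228820005913 [ 527.00761118 -309.01553127   61.        ] [ 530.44945152 -308.4111195    61.        ]
[ 528.37858117 -337.33452822   58.77761748]
```

```bash
python3 -m pendant '[[1,0.1,-0.2,-0.06,0],[1,0.3,-0.17,-0.05,0],[1,0.4,0,0,0],[1,0.4,0,0,0],[1,0.15,0,0,0],[1,0,0,0,0],[1,0,0,0,0]]'; python3 -c "
from h import *
to((562.3,-298.8,113))"
```

```text
clock: 10.65
tool_pos: [563.1, -299.3, 117.9]
orientation: [[0.0, -0.273, 0.962], [-0.0, 0.962, 0.273], [-1.0, -0.0, 0.0]]
force: [-0.4, -0.2, -1.2]
width: 29.8
t 10.65 tcp [ 563.1 -299.3  117.9] F [-0.4 -0.2 -1.2] w 29.8 yaw 105.83
target [ 562.3 -298.8  113. ] tool d [ 4.9  0.7 -0.7] units [ 0.122  0.017 -0.016]
```

```bash
python3 -m pendant '[[1,0.08,0,0,0],[1,0.06,0,0,0],[1,0.04,0,0,0],[1,0.04,0,0,0],[1,0.04,0,0,0],[1,0.04,0,0,0]]'; python3 -m pendant '[[1,0.04,0,0,0],[1,0.04,0,0,0],[1,0.04,0,0,0]]'
```

```text
clock: 11.25
tool_pos: [564.0, -299.5, 107.1]
orientation: [[0.002, -0.272, 0.962], [-0.0, 0.962, 0.272], [-1.0, -0.001, 0.002]]
force: [1.9, 1.6, 5.9]
width: 29.5
clock: 11.55
tool_pos: [565.9, -299.9, 104.1]
orientation: [[0.007, -0.272, 0.962], [-0.002, 0.962, 0.272], [-1.0, -0.004, 0.006]]
force: [5.8, 2.4, 8.5]
width: 29.7
```

```bash
python3 -m pendant '[[1,0.03,0,0,0],[1,0.03,0,0,0]]'; python3 -m pendant '[[1,0.04,0,0,0],[1,0.04,0,0,0]]'
```

```text
clock: 11.75
tool_pos: [566.6, -300.0, 102.2]
orientation: [[0.008, -0.272, 0.962], [-0.003, 0.962, 0.272], [-1.0, -0.005, 0.007]]
force: [6.1, 3.5, 8.1]
width: 29.7
clock: 11.95
tool_pos: [566.4, -300.2, 98.8]
orientation: [[0.008, -0.273, 0.962], [-0.003, 0.962, 0.273], [-1.0, -0.005, 0.007]]
force: [6.0, 1.8, 6.0]
width: 29.7
```

```bash
python3 - <<'E'
from h import *
from cell import manip
n="wrist"
s=manip.read_state();p=manip.camera_params(n);im,d=manip.camera(n)
np.savez(f"pics/{n}7.npz",im=im,d=d,pose=p["pose"],f=192/np.tan(np.radians(p["fov_y"]/2)),cx=p["cx"],cy=p["cy"],R=s['orientation'],t=s['tool_pos'])
z=load("wrist7");pts=[]
for v in range(100,270,10):
    P=px(z,262,v);q=z['R'].T@(P-z['t']);print(v,q.round(1),P[2].round(1))
E
```

```text
100 [ 39.1   0.7 -83.1] 59.2
110 [ 39.1   0.7 -76.5] 59.2
120 [ 12.7   0.6 -71.3] 85.7
130 [ 10.7   0.6 -65.5] 87.7
140 [  9.1   0.7 -59.7] 89.3
150 [  6.6   0.7 -54.1] 91.9
160 [  4.5   0.7 -48.4] 94.0
170 [  2.8   0.7 -42.6] 95.8
180 [  1.1   0.7 -36.9] 97.5
190 [ -1.1   0.7 -31.3] 99.7
200 [ -3.5   0.7 -25.8] 102.1
210 [ -4.8   0.7 -19.9] 103.5
220 [ -7.1   0.7 -14.4] 105.8
230 [-8.6  0.7 -8.6] 107.3
240 [-10.7   0.7  -3.2] 109.6
250 [-12.6   0.7   2.5] 111.4
260 [-15.    0.7   7.7] 113.9
```

```bash
python3 -m pendant '[[1,0.05,0,0,0],[1,0.05,0,0,0],[1,0.05,0,0,0],[1,0.05,0,0,0]]'; python3 -m pendant '[[1,0.05,0,0,0],[1,0.05,0,0,0],[1,0.04,0,0,0]]'
```

```text
clock: 12.4
tool_pos: [565.8, -300.4, 90.3]
orientation: [[0.007, -0.273, 0.962], [-0.003, 0.962, 0.273], [-1.0, -0.005, 0.005]]
force: [4.7, 1.4, 5.4]
width: 29.6
clock: 12.7
tool_pos: [564.4, -300.1, 83.3]
orientation: [[0.003, -0.273, 0.962], [-0.002, 0.962, 0.273], [-1.0, -0.003, 0.002]]
force: [3.9, 0.8, 4.6]
width: 29.9
```

```bash
cat > lk.py <<'E'
from h import *
from cell import manip
import sys
n="wrist";k=sys.argv[1]
s=manip.read_state();p=manip.camera_params(n);im,d=manip.camera(n)
np.savez(f"pics/{n}{k}.npz",im=im,d=d,pose=p["pose"],f=192/np.tan(np.radians(p["fov_y"]/2)),cx=p["cx"],cy=p["cy"],R=s['orientation'],t=s['tool_pos'])
cv2.imwrite(f"pics/{n}{k}.png",cv2.resize(im[:,:,::-1],(800,600)))
z=load(n+k)
for v in range(100,272,10):
    P=px(z,262,v);q=z['R'].T@(P-z['t']);print(v,q.round(1),P[2].round(1))
E
python3 lk.py 8
```

```text
100 [ 23.9   0.7 -83. ] 59.1
110 [ 23.9   0.7 -76.9] 59.1
120 [ -2.8   0.6 -72.2] 85.9
130 [ -3.5   0.6 -66.8] 86.6
140 [ -4.5   0.6 -61.3] 87.6
150 [ -5.    0.6 -55.8] 88.1
160 [ -5.5   0.6 -50.2] 88.6
170 [ -6.4   0.6 -44.6] 89.5
180 [ -7.2   0.6 -38.9] 90.4
190 [ -8.2   0.6 -33.3] 91.3
200 [ -8.3   0.7 -27.3] 91.5
210 [ -8.8   0.7 -21.3] 92.0
220 [ -9.5   0.7 -15.4] 92.7
230 [-10.9   0.7  -9.6] 94.1
240 [-11.5   0.7  -3.5] 94.8
250 [-12.4   0.7   2.5] 95.7
260 [-12.6   0.7   9. ] 95.9
270 [84.1  1.2 72.7] -0.7
```

```bash
python3 -m pendant '[[1,0.05,0,0,0],[1,0.05,0,0,0],[1,0.03,0,0,0]]'; python3 -m pendant '[[1,0.03,0,0,0],[1,0.02,0,0,0]]';python3 -m pendant '[[1,0.02,0,0,0]]'
```

```text
clock: 13.05
tool_pos: [562.7, -299.3, 76.2]
orientation: [[-0.0, -0.273, 0.962], [0.0, 0.962, 0.273], [-1.0, 0.0, -0.0]]
force: [3.2, -0.8, 3.5]
width: 29.6
clock: 13.25
tool_pos: [562.8, -299.2, 74.3]
orientation: [[-0.0, -0.273, 0.962], [0.0, 0.962, 0.273], [-1.0, 0.001, -0.0]]
force: [3.2, 0.6, 3.9]
width: 30.2
clock: 13.35
tool_pos: [562.9, -299.2, 73.7]
orientation: [[-0.0, -0.272, 0.962], [0.0, 0.962, 0.272], [-1.0, 0.0, -0.0]]
force: [3.3, 1.7, 9.4]
width: 29.5
```

```bash
python3 lk.py 9
```

```text
100 [ 15.    0.6 -82.9] 58.7
110 [ 15.    0.6 -77.1] 58.7
120 [-12.1   0.5 -72.7] 85.8
130 [-12.1   0.5 -67.5] 85.8
140 [-11.6   0.6 -62.2] 85.3
150 [-12.2   0.6 -56.9] 85.9
160 [-11.9   0.6 -51.4] 85.6
170 [-12.2   0.6 -45.8] 85.8
180 [-12.    0.6 -40.1] 85.7
190 [-12.2   0.6 -34.4] 85.9
200 [-12.    0.6 -28.5] 85.7
210 [-12.1   0.6 -22.5] 85.8
220 [-12.2   0.6 -16.4] 85.9
230 [-12.2   0.7 -10.2] 85.8
240 [-12.1   0.7  -3.8] 85.8
250 [-12.2   0.7   2.6] 85.9
260 [-12.4   0.7   9.2] 86.0
270 [74.6  1.1 67.1] -0.9
```

```bash
python3 -m pendant '[[0.6,-0.01,0,0,0],[0.2,0,0,0,0],[-0.1,0,0,0,0],[-0.1,0,0,0,0],[-0.1,0,0,0,0]]'; python3 -m pendant '[[-0.1,-0.3,0,0,0],[-0.1,-0.6,0,0,0],[-0.1,-0.8,0,0,0],[-0.1,-0.8,0,0,0],[-0.1,-0.3,0,0,0],[-0.1,0,0,0,0],[-0.1,0,0,0,0]]'; python3 lk.py 10
```

```text
clock: 13.9
tool_pos: [562.3, -299.1, 73.6]
orientation: [[-0.001, -0.272, 0.962], [0.001, 0.962, 0.272], [-1.0, 0.001, -0.001]]
force: [-0.7, 0.4, 0.6]
width: 51.1
clock: 14.6
tool_pos: [562.4, -298.9, 185.1]
orientation: [[-0.001, -0.273, 0.962], [0.001, 0.962, 0.273], [-1.0, 0.001, -0.001]]
force: [-0.1, 0.3, -0.3]
width: 52.3
100 [125.8   1.  -83.6] 59.4
110 [101.2   0.9 -75.1] 83.9
120 [ 99.5   1.  -66.6] 85.7
130 [ 99.2   1.  -58. ] 86.0
140 [ 98.4   1.  -49.3] 86.7
150 [ 98.8   1.  -40.3] 86.3
160 [ 98.9   1.  -31.2] 86.2
170 [ 99.4   1.  -21.8] 85.7
180 [ 99.1   1.1 -12.4] 86.0
190 [99.2  1.1 -2.7] 85.9
200 [99.4  1.1  7.2] 85.7
210 [135.8   1.3  30.2] 49.2
220 [185.9   1.5  61.4] -0.9
230 [185.9   1.5  75.1] -0.9
240 [186.1   1.5  89.1] -1.1
250 [185.9   1.6 103.2] -1.0
260 [185.5   1.6 117.5] -0.6
270 [185.5   1.6 132.3] -0.6
```

View pics/wrist10.png

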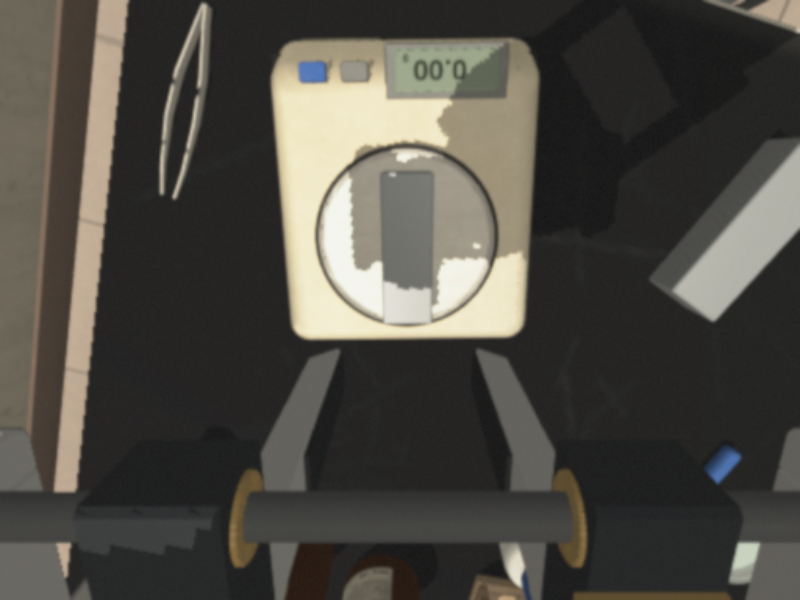

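```bash
python3 - <<'E'
from h import *
from cell import manip
z=load("wrist10");k=1.5625
f=lambda u,v,h:onplane(z,u/k,v/k,h)[:2]
pc=(f(317,235,61)+f(497,235,61))/2; pc2=(f(407,145,61)+f(407,326,61))/2
c=(f(381,172,87)+f(433,172,87)+f(384,323,87)+f(432,323,87))/4
print(pc,pc2,c,np.linalg.norm(f(381,172,87)-f(384,323,87)))
im,d=manip.camera("top");cv2.imwrite("pics/top11.png",cv2.resize(im[170:270,180:400,::-1],None,fx=3.6,fy=3.6,interpolation=cv2.INTER_CUBIC))
np.savez("pics/top11.npz",im=im,d=d)
E
```

```text
[ 527.62387173 -309.02306408] [ 530.83024969 -308.1191849 ] [ 532.65926221 -307.28475498] 88.4795023436235
```

View pics/top11.png

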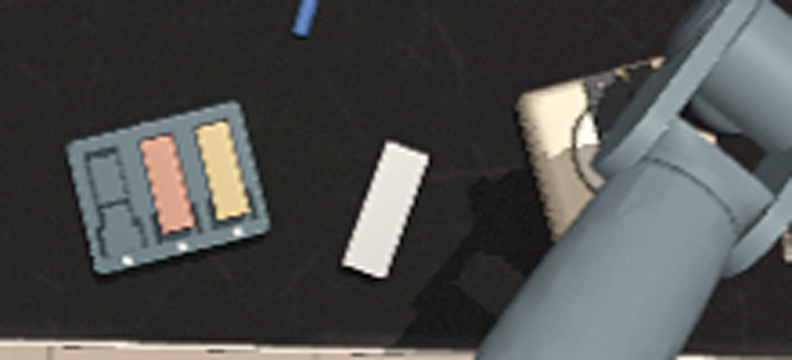

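The top view shows the left pocket empty and copper and brass flat in theirs. The wrist view puts the sample flat, about 2 mm from the pan's centre, so I'm handing in.

```bash
python3 -c "
from cell import manip
s=manip.read_state();print(s['clock'],s['force'].round(1));print(manip.close_job())"
```

```text
14.7 [-0.3 -0.2 -1.1]
the job is handed in; nothing more can be done
None
```

The aluminium sample is lying flat on the balance pan, released. I handed the job in at 14.7 s of the 48 s allowed; no verdict was reported.

**What I did:** I pressed the scoop end down with shut fingers until the sample stayed tipped at about 28°. I then gripped the raised end, carried it to the pan and lowered it scoop end first. It turned flat in the grip before I let go and lifted the arm clear.

**Last checks:**
- **Level and height:** depth readings along the sample's length stayed between 85.7 and 86.7 mm, apart from 83.9 mm at its end edge. The expected height is 87 mm.
- **Centring:** the sample's centre measured about 2 to 5 mm from the pan's centre, against the 20 mm allowed.
- **Force:** the wrist force peaked at about 9.4 N while setting the sample down, well under the 30 N limit.
- **Other samples:** copper and brass appear level and in place in the top view.
- **Bystanders:** none was touched that I know of, but I did not measure their positions again at the end.

**Disagreements:**
- **Cameras:** the top and wrist cameras differed by about 3 mm on the holder and pan positions. I used the average.
- **Balance display:** it read 0.00 both before and after the sample was placed.

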